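Unlock a model-kit clamping jig and hold its sprung arm open

TASK

Free the sprung orange arm of the kit clamping jig: turn its yellow lock knob anticlockwise until it stops, lift the knob out and leave it in the blue parts tray. Then take the arm by its black peg, swing it forward against its spring all the way to its stop, and finish while still holding it there with the gripper, so that the glued part can be taken out of the jig. Leave the red kit frame, the paint jar and the nippers where they are.

Things in the scene. Friction and masses are not known exactly. Their poses are not given: they have to be found in the camera images.
- jig: Fixed jig, aluminium base 170 x 170 x 12 mm, origin at the centre of its underside, z up, +x roughly away from the robot (turned up to 0.4 rad). In its frame: arm pivot at (0, 65) mm; knob socket, a 52 x 52 mm block 30 mm high, at (42.5, -8.6); nest with the navy glued part at (-61.5, 38.5), 45 mm high; red stop pillar, 10 mm diameter, at (32, 41.5), 42 mm high.
- socket (a point): Centre of the socket's slot, on the socket block's top, 30 mm above the work surface; axes as the jig's. Slot 26 x 12.5 mm, long along the jig's x axis (two yellow marks show that line), through an 8 mm plate over a chamber in which the knob's crossbar turns. The knob's axis stands here at the start.
- lock_knob: Loose bayonet lock knob, 40 to 90 g. Origin at the centre of the foot's underside (14 mm above the work surface while seated), z up its axis, x along its wing. Steel crossbar foot 23 x 7 x 6 mm along x; stem 7 mm; black disc, 34 mm diameter, z 16 to 30 mm, resting on the socket block; yellow wing to grip, 44 long (x), 12 thick (y), z 30 to 52 mm.
- knob_middle (a point): Knob's axis, 26 mm above its foot; axes as the knob's. Starts locked, x axis 0.75 to 1.25 rad clockwise from above of the jig's x. Turn it anticlockwise until both x axes agree (stop about 0.1 rad past); within 0.15 rad of agreement it lifts straight up, clear once raised 20 mm. While in, its disc blocks the arm about 0.4 rad short of the stop.
- tray: Fixed open blue parts tray, outside 150 x 130 x 28 mm (x, y, z of its frame), walls and floor about 4 mm; origin at the centre of its underside. On the robot's left or right side of the jig. The knob may lie in it any way round, resting on the tray.
- clamp_arm (a joint): Orange arm's hinge, vertical axis at point pivot. 0 = resting on the glued part (start); grows anticlockwise seen from above as the arm's end swings forward (away from the robot); 1.31 rad = stop, against the red pillar. Its spring always drives it back: 2.3 N at the peg at 0, 5.3 N at the stop; it flies back if let go.
- pivot (a point): Point on the arm's hinge axis, at the mid-height of the arm, 36 mm above the work surface. The arm is a bar 16 mm wide and 8 mm thick (32 to 40 mm above the work surface).
- clamp_peg (a point): On the axis of the black upright peg at the arm's end, 70 mm above the work surface, 130 mm from the hinge axis; it moves with the arm. Round peg, 14 mm diameter, from the arm's top (40 mm) to 85 mm above the work surface; grip it from above at any yaw.
- kit_frame: Loose red plastic kit frame (bystander), 140 x 120 mm, up to 13 mm high, lying flat; origin at the centre of its underside.
- paint_jar: Loose small paint jar (bystander), 34 mm diameter, 45 mm high, white cap; origin at the centre of its underside.
- nippers: Loose nippers with violet handles (bystander), about 120 x 55 mm, 12 mm high, lying flat; origin near the middle, on the work surface.
There are look-alikes about, which are no part of the job. Of the things shaped like the jig, the aluminium one is meant.

How it is judged (in metres and radians):
On the way, in this order (a step that is already met when the one before it is completed fails the run):
1. the lock knob is lifted clear of its socket, held by the gripper (z of lock_knob in the frame of jig above 0.036 m and contact force between lock_knob and the fingers above 0.3 N), for 0.1 s.
2. the lock knob lies released and still in the parts tray (x of knob_middle in the frame of tray between -0.068 and 0.068 m and y of knob_middle in the frame of tray between -0.058 and 0.058 m and z of knob_middle in the frame of tray below 0.05 m and contact force between lock_knob and tray above 0.05 N and contact force between lock_knob and the fingers below 0.05 N and linear speed of lock_knob below 0.03 m/s), for 0.2 s.
At the end, for the whole second after the job is handed in: Gripper fingers hold the sprung arm (over 2 N) at its stop: joint above 1.26 of 1.31 rad, knob not touching it. The knob rests still and released in the tray: its middle within 68 mm (tray x) and 58 mm (tray y) of the tray centre, under 50 mm above its underside (all of step 2 and value of joint clamp_arm above 1.26 rad and contact force between clamp_arm and the fingers above 2 N and contact force between clamp_arm and lock_knob below 0.2 N); the arm keeps its last pose, push and grip.
It fails at once if the red kit frame is moved more than 30 mm (distance of kit_frame from where it was at the start of the episode above 0.03 m).
It fails at once if the paint jar is moved more than 30 mm (distance of paint_jar from where it was at the start of the episode above 0.03 m).
It fails at once if the nippers is moved more than 30 mm (distance of nippers from where it was at the start of the episode above 0.03 m).
It also fails if it takes over 59 s, if anything falls off the work surface, if the arm or the gripper's body presses on something with over 40 N, if the wrist force passes 120 N, or if a joint passes its speed limit or range.

ROBOT

A 6-joint arm with a two-finger parallel gripper is mounted at the origin on the work surface. World frame = base frame: x ahead of the robot, y to its left, z up, the work surface at z = 0. Lengths are in m, angles in degrees, forces in N, time in s.
With the tool pointing down it reaches from about 0.4 to 0.825 m from the base axis. Payload 7 kg.
Tool frame: the origin (TCP) lies at the very end of the fingers, on their centre line; the grasp point (between the pads) lies 19 mm behind it (r.grasp_offset is the z of the grasp point in the tool frame, in m); z points along the fingers, y is the direction in which the jaws open and shut (so a half turn about z gives the same grasp; the last joint's range is limited). The gripper opens to 88 mm and grips with 3 to 60 N. Pads are 19 mm wide; open, the fingers measure 130 mm over their backs; the gripper's body (78 mm by 193 mm) begins 47 mm behind the grasp point.
Start: joints at [-52.477, 20.546, 0.682, 0, -70.136, -16.507], TCP at [0.242, -0.63, 0.227] pointing down, gripper open.
Joint ranges: [-176.03, 176.03], [-82.01, 121.73], [-58.28, 71.71], [-173.87, 95.51], [-174.79, -0.11], [-173.66, 173.66]. Speed limits (degrees/s): [136.94, 136.94, 172.46, 180, 180, 180].

INTERFACE

Orientations are given as [roll, pitch, yaw] about the fixed x, y, z axes, in that order (R = Rz(yaw) Ry(pitch) Rx(roll)).
In Python, from plant import r gives the robot as it stands.
- The arm moves only by the tool carry_out, never from a script. Its argument "plan" is a list of rows, each a list of 6 numbers: the shift along the world's x, y, z in m, then the turn, a rotation vector about the world's x, y, z in rad. In form: [[tx, ty, tz, wx, wy, wz], ...]. A call has 1 to 12 rows; each row shifts and turns the pose as measured when the row begins; what a row does not reach is not made up. A row lasts 1/12 s, in which the tool goes at most 41.7 mm and 7.16 degrees, less where a joint would pass 70% of its speed; a pose out of reach is approached as far as the arm can. A call with a gripper value outside its range is refused whole. "fingers" is the closure, from -1 (fully open) to 1 (shut), set as the call begins (left out, the last holds). The fingers move at their own pace and stop on an object; "force" is the grip in N (left out, the last holds). Time passes only in rows, so rows that do not move let the fingers close. It gives the time, the measured TCP pose, the force and the opening at its end, in the units of the state.
- r.get_state(): the state, without advancing time (a new reading comes with each control period).
- r.capture(name): name is "scene" or "top" or "wrist"; returns the picture (384x512x3 uint8, red, green, blue); there is no depth.
- r.camera_model(name): a dict with "fov_y" (degrees; the focal length in pixels is half the picture's height over the tangent of half this angle, whatever the lens; pixels are square), "cx", "cy" (the principal point, pixels), "k1" (the pictures are not rectified: a ray, as slopes to the right and down, at radius r is drawn at 1 + k1 r^2 times it, then the intrinsics apply), "R" (3x3) and "t" (3): a world point X has camera coordinates R X + t; the wrist camera has in their place "mount" (4x4, takes a point from camera to tool coordinates, whose origin is the TCP and whose axes are the flange's). Camera axes: x right, y down, z forward; pixel columns grow to the right and rows downward; lengths in m; the calibration is good to about 2 mm. A picture is of the moment at which its call begins: read the wrist's pose just before it. camera_model takes no time and is no camera call.
- r.close_job(): hands the job in, once; it reports no verdict.
The state is a dict: "time_s": time; "joints": joint angles; "qd": joint speeds; "joint_torque": joint torques, N m; "tcp_pos": TCP position; "eef_rot": TCP orientation; "contact_force": force on the tool from outside, world axes, zero at the start; "moment": the same for the moment, N m; "gripper_width": finger opening in m.
Only numpy, scipy, OpenCV 4.12 (cv2) and the standard library are available. Lean on these libraries where they do the work, as an engineer would, in place of code of your own. Each camera call takes 0.05 s, during which the arm holds its last target.

## Working session

There is one attempt and no reset: what is moved stays moved. The work goes in short steps, Python scripts to look and compute and a tool call to move; the robot and the scene stay as the last step left them, time stands still between calls to the robot, and variables do not carry over. Pictures are saved under pics/ and viewed, and the job is handed in when it is done.

Besides the shell and the picture viewer there is one more tool, called after "Call:" in YAML: its name, and indented under it one key for each argument. carry_out: Moves the arm, as the interface text tells. Its arguments: {"type":"object","properties":{"plan":{"type":"array"},"fingers":{"type":"number"},"force":{"type":"number"}},"required":["plan"]}

```bash
ls; mkdir -p pics; python3 - <<'E'
from plant import r
import cv2
for n in ("scene","top","wrist"):
    im=r.capture(n); cv2.imwrite(f"pics/{n}0.png",im[:,:,::-1])
    m=r.camera_model(n); print(n,{k:(v.tolist() if hasattr(v,'tolist') else v) for k,v in m.items()})
print(r.get_state(), r.grasp_offset)
E
```

```text
pics
scene {'fov_y': 48.0086810539674, 'cx': 253.86979948440174, 'cy': 193.34131218079406, 'k1': 0.025804807734378158, 'R': [[0.23999646285121448, 0.9706747268263184, 0.013866236676100593], [0.5474384346850298, -0.12352902401024032, -0.827678524825117], [-0.8016937433013369, 0.20623082923687577, -0.561031181864039]], 't': [-0.13258568318699845, -0.20198671131091264, 1.6450133352599843]}
top {'fov_y': 44.03620140466339, 'cx': 254.16049395778688, 'cy': 190.21856918648024, 'k1': -0.1578298752198879, 'R': [[-0.01899538735340452, -0.9996200280347824, -0.01997435383271488], [-0.9912794372471183, 0.021434979212754487, -0.13002160957773462], [0.1304003548704151, 0.017330355388426234, -0.9913099445843263]], 't': [0.015434418259675184, 0.48129695067466, 1.4349818726481958]}
wrist {'fov_y': 70.16011343563483, 'cx': 253.3214914965454, 'cy': 190.22476271832645, 'k1': -0.04276281524774979, 'mount': [[0.0006508679673490856, -0.9652494096676507, -0.26132958789073385, 0.06947181952040321], [0.9999997276938944, 0.0007191473177002871, -0.0001656480389756813, 0.001080940996475377], [0.0003478261440012114, -0.26132940891408907, 0.9652496148942958, -0.15791241969808106], [0.0, 0.0, 0.0, 1.0]]}
{'time_s': 0.15, 'joints': array([-5.24766336e+01,  2.05839555e+01,  6.47165660e-01, -1.31544390e-02,
       -7.01351421e+01, -1.65085966e+01]), 'qd': array([ 0.03394662, -0.19991072,  0.12449834,  0.14239748,  0.01981359,
        0.00595661]), 'joint_torque': array([-1.10771707e-03, -5.83275676e+01,  2.93290883e+01,  7.00119182e+00,
        8.79400119e-03, -1.28790234e-04]), 'tcp_pos': array([ 0.24192573, -0.62978225,  0.22583075]), 'eef_rot': array([ 1.79927519e+02, -8.58393443e-03, -1.58989702e+02]), 'contact_force': array([-0.36309349, -1.07200462,  0.16613315]), 'moment': array([-0.01837923, -0.00669071,  0.01383806]), 'gripper_width': 0.08770052675977785} -0.0188
```

View pics/scene0.png

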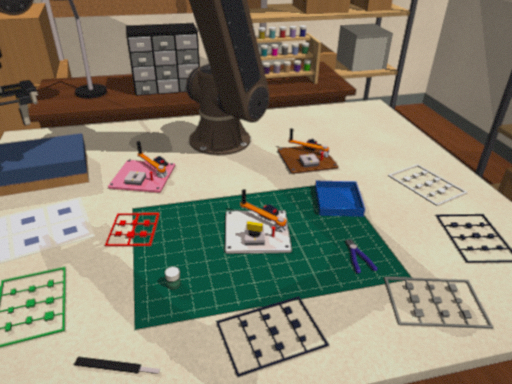

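View pics/top0.png

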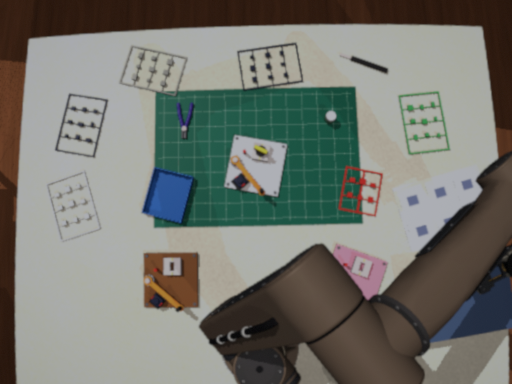

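```bash
python3 - <<'E'
import cv2
im=cv2.imread("pics/top0.png")
c=im[100:300,130:400]; cv2.imwrite("pics/top0c.png",cv2.resize(c,None,fx=2.9,fy=2.9,interpolation=cv2.INTER_CUBIC))
E
```

```text
(no output)
```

View crop.

View pics/top0c.png

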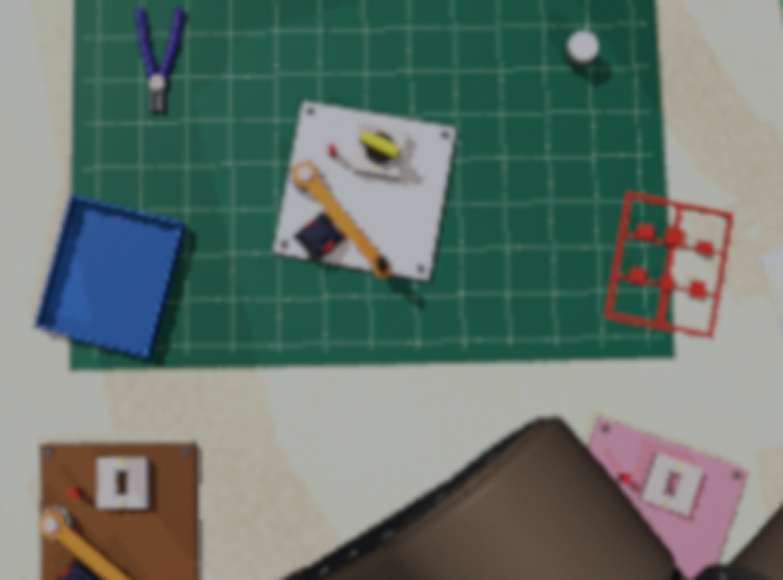

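```bash
cat > h.py <<'E'
import numpy as np, cv2
from plant import r
from scipy.spatial.transform import Rotation as Ro
def cam(n,pose=None):
    m=r.camera_model(n); f=192/np.tan(np.radians(m['fov_y'])/2)
    if n=='wrist':
        p,e=pose; T=np.eye(4); T[:3,:3]=Ro.from_euler('xyz',e,degrees=True).as_matrix(); T[:3,3]=p
        C=np.linalg.inv(T@np.array(m['mount'])); R,t=C[:3,:3],C[:3,3]
    else: R,t=np.array(m['R']),np.array(m['t'])
    return dict(R=R,t=t,f=f,c=np.array([m['cx'],m['cy']]),k=m['k1'])
def ray(C,px):
    d=(np.array(px,float)-C['c'])/C['f']; s=d.copy()
    for _ in range(20): s=d/(1+C['k']*(s@s))
    return C['R'].T@np.append(s,1), -C['R'].T@C['t']
def at_z(C,px,z):
    d,o=ray(C,px); return o+d*(z-o[2])/d[2]
def proj(C,X):
    X=np.atleast_2d(X)@C['R'].T+C['t']; s=X[:,:2]/X[:,2:]
    s=s*(1+C['k']*(s**2).sum(1,keepdims=True)); return s*C['f']+C['c']
def crop(im,x0,y0,x1,y1,s,name):
    cv2.imwrite(f"pics/{name}.png",cv2.resize(im[y0:y1,x0:x1],None,fx=s,fy=s,interpolation=cv2.INTER_CUBIC))
E
python3 - <<'E'
from h import *
im=cv2.imread("pics/top0.png"); crop(im,215,125,300,205,7,"t_jig"); crop(im,135,160,205,230,7,"t_tray")
im=cv2.imread("pics/scene0.png"); crop(im,215,175,375,260,5,"s_jig")
E
```

```text
(no output)
```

View pics/t_jig.png

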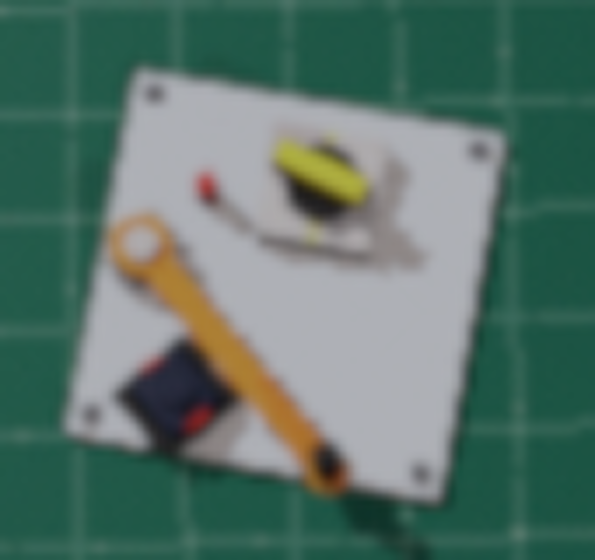

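View pics/t_tray.png

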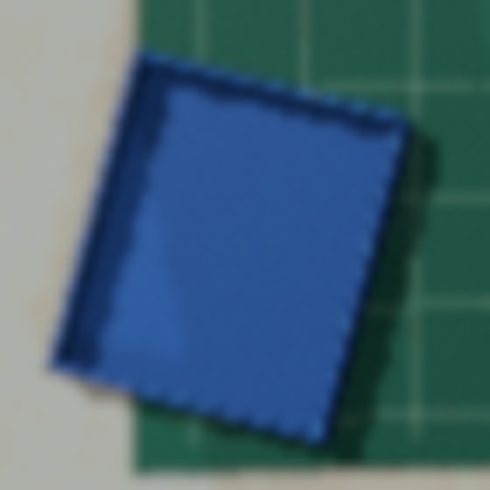

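View pics/s_jig.png

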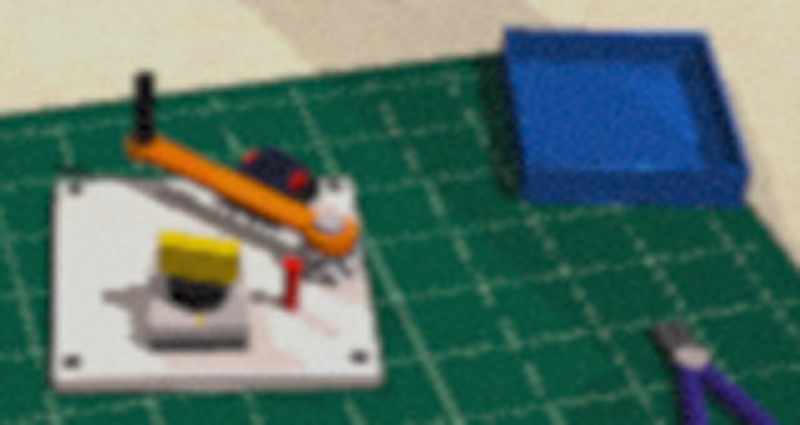

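```bash
cat >> h.py <<'E'
def fit(obj,pts):  # 2D rigid: world = R(th) obj + t
    obj=np.array(obj,float);pts=np.array(pts,float)[:,:2]
    a=obj-obj.mean(0);b=pts-pts.mean(0)
    th=np.arctan2((a[:,0]*b[:,1]-a[:,1]*b[:,0]).sum(),(a*b).sum())
    R=np.array([[np.cos(th),-np.sin(th)],[np.sin(th),np.cos(th)]])
    t=pts.mean(0)-R@obj.mean(0); return th,t,R,np.linalg.norm(obj@R.T+t-pts,axis=1)
E
python3 - <<'E'
from h import *
C=cam('top')
P=lambda x,y,ox,oy:((x+.5)/7-.5+ox,(y+.5)/7-.5+oy)
jc=[at_z(C,P(x,y,215,125),.012) for x,y in [(135,67),(507,130),(443,503),(65,434)]]
h=.085
th,t,R,e=fit([(h,h),(h,-h),(-h,-h),(-h,h)],jc); print('jig',th,t,e)
for n,p in dict(pivot=(0,.065),socket=(.0425,-.0086),pillar=(.032,.0415)).items(): print(n,R@p+t)
peg=at_z(C,P(327,460,215,125),.085);piv=R@[0,.065]+t; print('peg top',peg,np.linalg.norm(peg[:2]-piv),np.arctan2(*(R.T@(peg[:2]-piv))[::-1]))
w=[at_z(C,P(x,y,215,125),.066) for x,y in [(281,155),(363,190)]]; print('wing',w,(w[0]+w[1])/2)
d=w[0]-w[1]; a=np.arctan2(d[1],d[0]); print('wing ang',a, 'rel jig',a-th)
# tray: both assignments
tc=[at_z(C,P(x,y,135,160),.028) for x,y in [(137,52),(412,118),(325,440),(50,370)]]
for a,b in ((.075,.065),(.065,.075)):
    print('tray',fit([(a,b),(a,-b),(-a,-b),(-a,b)],tc))
S=cam('scene')
print(proj(S,np.array([[*(R@[.0425,-.0086]+t),.066],[*(peg[:2]),.085]])))
E
```

```text
jig -0.1976972887995904 [ 5.64765838e-01 -1.18811877e-04] [0.00137401 0.00147523 0.00199714 0.00109017]
pivot [0.57753262 0.06361508]
socket [ 0.60474886 -0.01689881]
pillar [0.60429362 0.03428764]
peg top [ 0.47382449 -0.01646448  0.085     ] 0.13102714480759928 -2.2863602741145312
wing [array([0.61103216, 0.00081697, 0.066     ]), array([ 0.59460167, -0.03461086,  0.066     ])] [ 0.60281691 -0.01689695  0.066     ]
wing ang 1.1365474063542973 rel jig 1.3342446951538878
tray (np.float64(-0.2626462091356426), array([0.4745683 , 0.27658395]), array([[ 0.96570631,  0.25963692],
       [-0.25963692,  0.96570631]]), array([0.00123859, 0.00067005, 0.00130549, 0.00101692]))
tray (np.float64(-0.2623326347602359), array([0.4745683 , 0.27658395]), array([[ 0.96578767,  0.25933409],
       [-0.25933409,  0.96578767]]), array([0.01372872, 0.01379018, 0.01416356, 0.01398074]))
[[252.73903968 222.81669166]
 [241.91144317 189.46470348]]
```

Call:
carry_out:
  plan:
    - [0.0205, 0.0345, 0, 0, 0, 0.064]
    - [0.0205, 0.0345, 0, 0, 0, 0.064]
    - [0.0205, 0.0345, 0, 0, 0, 0.064]
    - [0.0205, 0.0345, 0, 0, 0, 0.064]
    - [0.0205, 0.0345, 0, 0, 0, 0.064]
    - [0.0205, 0.0345, 0, 0, 0, 0.064]
    - [0.0205, 0.0345, 0, 0, 0, 0.064]
    - [0.0205, 0.0345, 0, 0, 0, 0.064]
    - [0.0205, 0.0345, 0, 0, 0, 0.064]
    - [0.0205, 0.0345, 0, 0, 0, 0.064]
    - [0.0205, 0.0345, 0, 0, 0, 0.064]
    - [0.0205, 0.0345, 0, 0, 0, 0.064]
  fingers: -1

```text
time_s: 1.15
tcp_pos: [0.487, -0.2028, 0.2209]
eef_rot: [179.6, -0.1, -113.7]
contact_force: [0.8, -0.7, -0.0]
gripper_width: 0.0877
```

Call:
carry_out:
  plan:
    - [0.0167, 0.0266, -0.003, 0, 0, 0]
    - [0.0167, 0.0266, -0.003, 0, 0, 0]
    - [0.0167, 0.0266, -0.003, 0, 0, 0]
    - [0.0167, 0.0266, -0.003, 0, 0, 0]
    - [0.0167, 0.0266, -0.003, 0, 0, 0]
    - [0.0167, 0.0266, -0.003, 0, 0, 0]
    - [0.0167, 0.0266, -0.003, 0, 0, 0]
    - [0, 0, 0, 0, 0, 0]
    - [0, 0, 0, 0, 0, 0]

```text
time_s: 1.9
tcp_pos: [0.6105, 0.0022, 0.1975]
eef_rot: [179.6, -0.1, -112.9]
contact_force: [-0.8, 0.0, -0.3]
gripper_width: 0.0877
```

```bash
python3 - <<'E'
from h import *
s=r.get_state(); im=r.capture('wrist')[:,:,::-1]; cv2.imwrite('pics/w1.png',im)
print(s['tcp_pos'],s['eef_rot'],s['joints'],s['qd'])
E
```

```text
[0.61049496 0.00217982 0.19753793] [ 1.79582971e+02 -1.17860582e-01 -1.12906640e+02] [ 18.39339661  15.93417742  -9.77264632  -0.20653018 -64.68440767
 -41.21151503] [ 2.26575398  2.1962386   1.26427761 -0.15384249  0.57548386 -1.09560274]
```

View pics/w1.png

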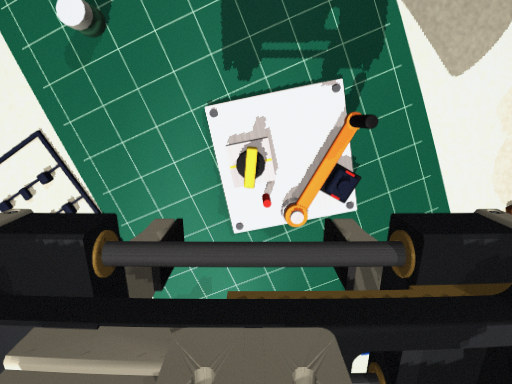

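```bash
python3 - <<'E'
from h import *
im=cv2.imread('pics/w1.png'); crop(im,200,75,390,240,4,'w1c'); crop(im,215,130,305,215,8,'w1d')
E
```

```text
(no output)
```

View pics/w1c.png

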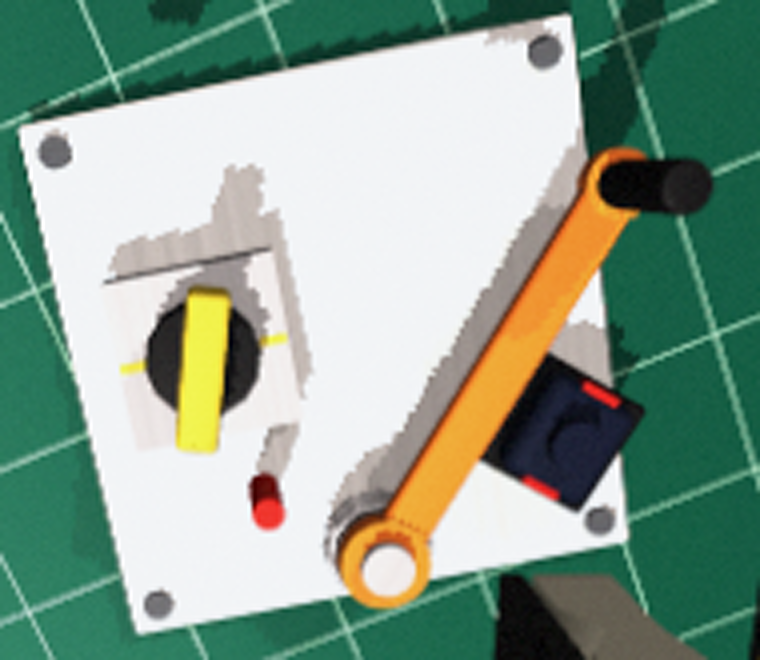

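View pics/w1d.png

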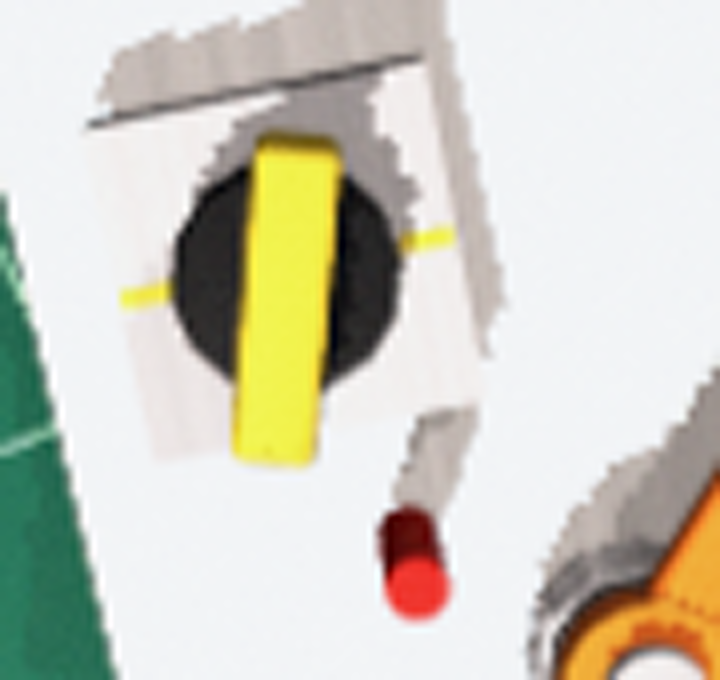

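```bash
python3 - <<'E'
from h import *
C=cam('wrist',([0.61049496,0.00217982,0.19753793],[179.582971,-0.117860582,-112.90664]))
P=lambda x,y,s,ox,oy:((x+.5)/s-.5+ox,(y+.5)/s-.5+oy)
w=[at_z(C,P(x,y,8,215,130),.066)[:2] for x,y in [(260,140),(342,145),(315,465),(233,458)]]
print('wing ctr',np.mean(w,0)); d=(w[0]+w[1]-w[2]-w[3])/2; print('len',np.linalg.norm(d),'ang',np.degrees(np.arctan2(d[1],d[0])),'thick',np.linalg.norm((w[1]+w[2]-w[0]-w[3])/2))
m=[at_z(C,P(x,y,8,215,130),.030)[:2] for x,y in [(145,297),(430,238)]]; d=m[0]-m[1];print('marks mid',np.mean(m,0),'ang',np.degrees(np.arctan2(d[1],d[0])))
h=.085
jc=[at_z(C,P(x,y,4,200,75),.012) for x,y in [(20,125),(572,14),(628,540),(137,634)]]
th,t,R,e=fit([(h,-h),(-h,-h),(-h,h),(h,h)],jc); print('jig',np.degrees(th),t,e)
for n,p in dict(pivot=(0,.065),socket=(.0425,-.0086),pillar=(.032,.0415)).items(): print(n,R@p+t)
piv=R@[0,.065]+t
print('piv seen',at_z(C,P(390,570,4,200,75),.042),'peg top',at_z(C,P(688,186,4,200,75),.085))
E
```

```text
wing ctr [ 0.60605306 -0.0132755 ]
len 0.0435254997725167 ang -117.79287638560142 thick 0.011032142499454415
marks mid [ 0.60651646 -0.01254556] ang -11.142687987703184
jig -11.736751283883972 [0.56646125 0.00411498] [0.00133035 0.00128997 0.00158838 0.00094085]
pivot [0.57968325 0.06775599]
socket [ 0.60632331 -0.01295037]
pillar [0.60623395 0.03823803]
piv seen [0.57923058 0.06930561 0.042     ] peg top [ 0.47814131 -0.0129379   0.085     ]
```

Call:
carry_out:
  plan:
    - [-0.002, -0.0055, -0.025, 0.002, 0, -0.03]
    - [-0.001, -0.0055, -0.025, 0.002, 0, -0.03]
    - [-0.001, -0.0055, -0.025, 0.002, 0, -0.02]
    - [0, 0, 0, 0, 0, 0]
    - [0, 0, 0, 0, 0, 0]

```text
time_s: 2.37
tcp_pos: [0.6056, -0.0176, 0.1225]
eef_rot: [179.6, 0.3, -117.8]
contact_force: [0.2, -0.3, 0.7]
gripper_width: 0.0876
```

```bash
python3 - <<'E'
from h import *
s=r.get_state(); im=r.capture('wrist')[:,:,::-1]; cv2.imwrite('pics/w2.png',im)
print(repr(s['tcp_pos']),repr(s['eef_rot']),s['qd'],s['moment'])
crop(im,130,60,450,260,2.5,'w2c')
t=r.capture('top')[:,:,::-1]; crop(t,215,125,300,205,7,"t2")
E
```

```text
array([ 0.60559353, -0.0176208 ,  0.12254514]) array([ 179.61320525,    0.3054944 , -117.77151255]) [-1.04975695  1.02713023 -2.42222945 -1.09576123  0.83601845  0.04873237] [0.01750113 0.01876006 0.0161329 ]
```

View pics/w2.png

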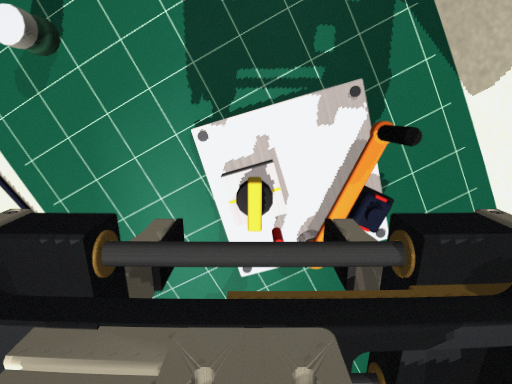

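View pics/w2c.png

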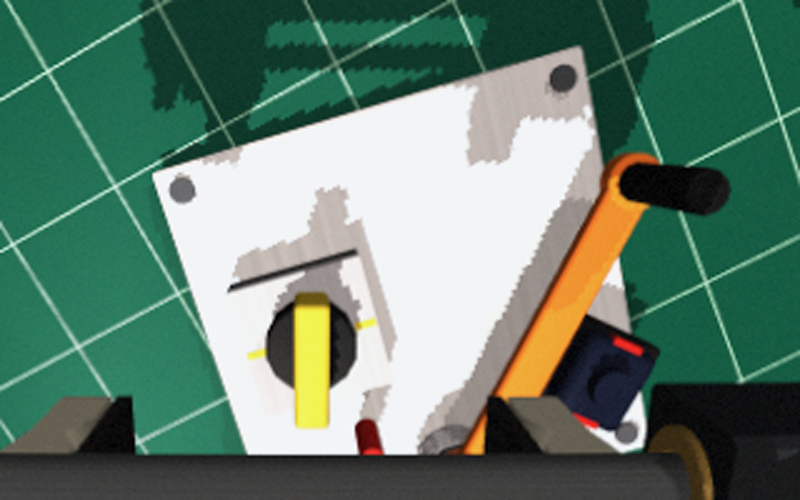

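```bash
python3 - <<'E'
from h import *
C=cam('wrist',([ 0.60559353, -0.0176208 ,  0.12254514],[ 179.61320525,    0.3054944 , -117.77151255]))
P=lambda x,y,s,ox,oy:((x+.5)/s-.5+ox,(y+.5)/s-.5+oy)
w=[at_z(C,P(x,y,2.5,130,60),.066)[:2] for x,y in [(295,304),(330,304),(328,428),(295,427)]]
print('wing ctr',np.mean(w,0)); d=(w[0]+w[1]-w[2]-w[3])/2; print('len',np.linalg.norm(d),'ang',np.degrees(np.arctan2(d[1],d[0])),'thick',np.linalg.norm((w[1]+w[2]-w[0]-w[3])/2))
m=[at_z(C,P(x,y,2.5,130,60),.030)[:2] for x,y in [(257,355),(366,324)]]; d=m[0]-m[1];print('marks mid',np.mean(m,0),'ang',np.degrees(np.arctan2(d[1],d[0])))
E
```

```text
wing ctr [ 0.60571081 -0.0138127 ]
len 0.043059654826136384 ang -118.10361389122815 thick 0.011235288810833752
marks mid [ 0.60616988 -0.01277969] ang -11.307054183298538
```

Call:
carry_out:
  plan:
    - [0, 0.0015, -0.03, 0.003, -0.002, -0.004]
    - [0, 0.001, -0.03, 0.003, -0.002, 0]
    - [0, 0.001, -0.012, 0, 0, 0]
    - [0, 0, 0, 0, 0, 0]

```text
time_s: 2.8
tcp_pos: [0.6119, -0.0126, 0.0583]
eef_rot: [-179.6, 1.3, -117.8]
contact_force: [0.2, 0.2, 0.1]
gripper_width: 0.088
```

```bash
cat >> h.py <<'E'
def delta(p,yaw):
    s=r.get_state(); A=Ro.from_euler('xyz',s['eef_rot'],degrees=True); B=Ro.from_euler('xyz',[180,0,yaw],degrees=True)
    print('t',round(s['time_s'],2),'tcp',s['tcp_pos'].round(4),s['eef_rot'].round(2),'F',s['contact_force'].round(1),'M',s['moment'].round(2),'w',round(s['gripper_width'],4))
    print('d',(np.array(p)-s['tcp_pos']).round(4),(B*A.inv()).as_rotvec().round(4),'j',s['joints'].round(1))
E
python3 -c "
from h import *
delta([.6056,-.0142,.048],-118)"
```

```text
t 2.8 tcp [ 0.6119 -0.0126  0.0583] [-179.6     1.32 -117.83] F [0.2 0.2 0.1] M [-0.11  0.17 -0.03] w 0.088
d [-0.0063 -0.0016 -0.0103] [-0.0171  0.0169 -0.0029] j [ 16.6  23.1 -19.6  -0.9 -46.2 -43.8]
```

Call:
carry_out:
  plan:
    - [-0.0063, -0.0016, -0.005, -0.017, 0.017, -0.003]
    - [0, 0, -0.004, 0, 0, 0]
    - [0, 0, 0, 0, 0, 0]
    - [0, 0, 0, 0, 0, 0]

```text
time_s: 3.13
tcp_pos: [0.6083, -0.0135, 0.054]
eef_rot: [-179.7, 0.1, -117.9]
contact_force: [-0.0, -0.4, 0.3]
gripper_width: 0.0877
```

```bash
python3 -c "
from h import *
delta([.6056,-.0142,.048],-118)
s=r.get_state(); im=r.capture('wrist')[:,:,::-1]; crop(im,130,60,450,260,2.5,'w3c')
delta([.6056,-.0142,.048],-118)
"
```

```text
t 3.13 tcp [ 0.6083 -0.0135  0.054 ] [-1.7973e+02  8.0000e-02 -1.1790e+02] F [-0.  -0.4  0.3] M [0.04 0.1  0.01] w 0.0877
d [-0.0027 -0.0007 -0.006 ] [ 0.0011  0.0048 -0.0018] j [ 17.2  23.4 -20.1   0.2 -46.2 -45.2]
t 3.18 tcp [ 0.6084 -0.0135  0.0541] [-1.7971e+02  9.0000e-02 -1.1790e+02] F [ 0.1 -0.7 -0.3] M [0.07 0.1  0.01] w 0.0878
d [-0.0028 -0.0007 -0.0061] [ 0.0009  0.0052 -0.0018] j [ 17.2  23.4 -20.1   0.2 -46.2 -45.2]
```

View pics/w3c.png

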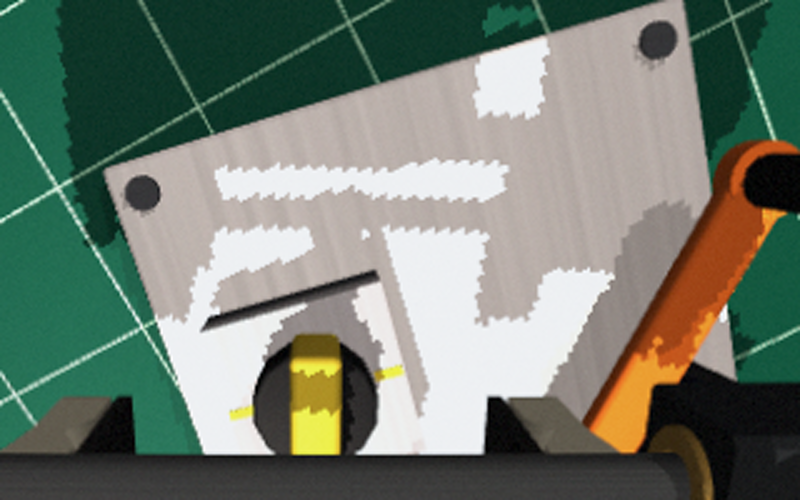

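Call:
carry_out:
  plan:
    - [-0.0027, -0.0007, -0.005, 0, 0.005, 0]
    - [-0.001, 0, -0.002, 0, 0, 0]
    - [0, 0, 0, 0, 0, 0]

```text
time_s: 3.43
tcp_pos: [0.6055, -0.014, 0.0484]
eef_rot: [-179.9, 0.1, -117.9]
contact_force: [0.3, 0.4, 0.1]
gripper_width: 0.0876
```

Call:
carry_out:
  plan:
    - [0, 0, 0, 0, 0, 0]
    - [0, 0, 0, 0, 0, 0]
    - [0, 0, 0, 0, 0, 0]
    - [0, 0, 0, 0, 0, 0]
    - [0, 0, 0, 0, 0, 0]
    - [0, 0, 0, 0, 0, 0]
  fingers: 1
  force: 25

```text
time_s: 3.93
tcp_pos: [0.6055, -0.0142, 0.0485]
eef_rot: [-179.9, 0.1, -117.9]
contact_force: [-0.0, -0.3, -0.6]
gripper_width: 0.0534
```

```bash
python3 -c "
from h import *
delta([.6056,-.0142,.048],-118)
"
```

```text
t 3.93 tcp [ 0.6055 -0.0142  0.0485] [-1.7985e+02  7.0000e-02 -1.1790e+02] F [-0.  -0.3 -0.6] M [-0.04  0.08 -0.  ] w 0.0534
d [ 0.0001  0.     -0.0005] [ 0.      0.0029 -0.0018] j [ 17.2  23.6 -20.6   0.1 -45.6 -45.1]
```

Call:
carry_out:
  plan:
    - [0, 0, 0, 0, 0, 0]
    - [0, 0, 0, 0, 0, 0]
    - [0, 0, 0, 0, 0, 0]
    - [0, 0, 0, 0, 0, 0]
    - [0, 0, 0, 0, 0, 0]
    - [0, 0, 0, 0, 0, 0]
    - [0, 0, 0, 0, 0, 0]
    - [0, 0, 0, 0, 0, 0]
    - [0, 0, 0, 0, 0, 0]

```text
time_s: 4.68
tcp_pos: [0.6059, -0.0143, 0.0485]
eef_rot: [-179.8, 0.1, -117.9]
contact_force: [0.1, 0.5, 0.1]
gripper_width: 0.0117
```

```bash
python3 -c "
from h import *
delta([.6056,-.0142,.048],-118)
"
```

```text
t 4.68 tcp [ 0.6059 -0.0143  0.0485] [-1.7982e+02  8.0000e-02 -1.1789e+02] F [0.1 0.5 0.1] M [-0.02 -0.06  0.04] w 0.0117
d [-0.0003  0.0001 -0.0005] [ 0.0002  0.0035 -0.002 ] j [ 17.1  23.6 -20.6   0.1 -45.6 -45.1]
```

Call:
carry_out:
  plan:
    - [0, 0, 0, 0, 0, 0.06]
    - [0, 0, 0, 0, 0, 0.06]
    - [0, 0, 0, 0, 0, 0.06]
    - [0, 0, 0, 0, 0, 0.06]

```text
time_s: 5.02
tcp_pos: [0.6058, -0.0139, 0.0485]
eef_rot: [-179.8, 0.1, -103.7]
contact_force: [0.1, 1.0, -0.5]
gripper_width: 0.0115
```

```bash
python3 -c "
from h import *
delta([.6056,-.0142,.048],-118)
"
```

```text
t 5.02 tcp [ 0.6058 -0.0139  0.0485] [-1.7984e+02  1.1000e-01 -1.0371e+02] F [ 0.1  1.  -0.5] M [ 0.22  0.01 -0.06] w 0.0115
d [-0.0002 -0.0003 -0.0005] [-0.0008  0.0033 -0.2494] j [ 17.1  23.6 -20.6  -0.  -45.6 -30.8]
```

Call:
carry_out:
  plan:
    - [0, 0, 0, 0, 0, 0.09]
    - [0, 0, 0, 0, 0, 0.09]
    - [0, 0, 0, 0, 0, 0.09]
    - [0, 0, 0, 0, 0, 0.09]
    - [0, 0, 0, 0, 0, 0.09]
    - [0, 0, 0, 0, 0, 0.09]

```text
time_s: 5.52
tcp_pos: [0.605, -0.013, 0.0485]
eef_rot: [-179.9, 0.2, -71.3]
contact_force: [-0.7, 0.5, 0.4]
gripper_width: 0.0118
```

```bash
python3 -c "
from h import *
delta([.6056,-.0142,.048],-11.5)
"
```

```text
t 5.52 tcp [ 0.605  -0.013   0.0485] [-179.9     0.18  -71.32] F [-0.7  0.5  0.4] M [0.19 0.35 0.  ] w 0.0118
d [ 0.0006 -0.0012 -0.0005] [-0.0036 -0.0013  1.0441] j [ 17.1  23.7 -20.5  -0.3 -45.8   1.7]
```

Call:
carry_out:
  plan:
    - [0.0003, -0.0003, 0, 0, 0, 0.09]
    - [0.0003, -0.0003, 0, 0, 0, 0.09]
    - [0, 0, 0, 0, 0, 0.09]
    - [0, 0, 0, 0, 0, 0.09]
    - [0, 0, 0, 0, 0, 0.09]
    - [0, 0, 0, 0, 0, 0.09]

```text
time_s: 6.02
tcp_pos: [0.6043, -0.0131, 0.0486]
eef_rot: [-180.0, 0.3, -38.8]
contact_force: [1.8, 1.2, -0.1]
gripper_width: 0.0118
```

```bash
python3 -c "
from h import *
delta([.6056,-.0142,.048],-11.5)
s=r.get_state(); im=r.capture('wrist')[:,:,::-1]; crop(im,130,60,450,260,2.5,'w4c')
"
```

```text
t 6.02 tcp [ 0.6043 -0.0131  0.0486] [-179.98    0.26  -38.8 ] F [ 1.8  1.2 -0.1] M [ 0.16 -0.53  0.03] w 0.0118
d [ 0.0013 -0.0011 -0.0006] [-0.0023 -0.004   0.4764] j [ 17.1  23.7 -20.3  -0.3 -46.1  34.3]
```

View pics/w4c.png

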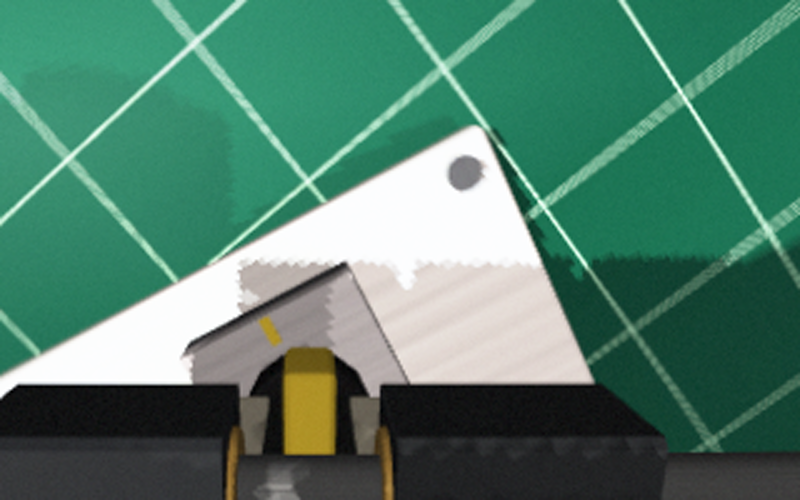

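Call:
carry_out:
  plan:
    - [0.0005, -0.0005, 0, 0, 0, 0.09]
    - [0.0004, -0.0004, 0, 0, 0, 0.09]
    - [0, 0, 0, 0, 0, 0.09]
    - [0, 0, 0, 0, 0, 0.08]

```text
time_s: 6.4
tcp_pos: [0.6046, -0.014, 0.0485]
eef_rot: [180.0, 0.3, -18.1]
contact_force: [0.1, -0.5, 0.8]
gripper_width: 0.012
```

```bash
python3 -c "
from h import *
delta([.6056,-.0142,.048],-11.5)
"
```

```text
t 6.4 tcp [ 0.6046 -0.014   0.0485] [179.98   0.34 -18.12] F [ 0.1 -0.5  0.8] M [-0.08  0.1  -0.02] w 0.012
d [ 0.001  -0.0002 -0.0005] [-0.0012 -0.0057  0.1156] j [ 17.   23.8 -20.2  -0.2 -46.3  55. ]
```

Now creep on to the stop.

Call:
carry_out:
  plan:
    - [0.0003, 0, 0, 0, 0, 0.05]
    - [0.0003, 0, 0, 0, 0, 0.04]
    - [0, 0, 0, 0, 0, 0.03]
    - [0, 0, 0, 0, 0, 0.03]

```text
time_s: 6.73
tcp_pos: [0.6044, -0.0143, 0.0485]
eef_rot: [179.9, 0.4, -9.4]
contact_force: [0.9, 1.5, -0.6]
gripper_width: 0.0117
```

```bash
python3 -c "
from h import *
delta([.6056,-.0142,.048],-11.5)
"
```

```text
t 6.73 tcp [ 0.6044 -0.0143  0.0485] [179.94   0.41  -9.45] F [ 0.9  1.5 -0.6] M [ 0.08 -0.26  0.  ] w 0.0117
d [ 0.0012  0.0001 -0.0005] [-0.0003 -0.0072 -0.0358] j [ 17.1  23.8 -20.2  -0.2 -46.4  63.6]
```

Call:
carry_out:
  plan:
    - [0, 0, 0, 0, 0, 0.04]
    - [0, 0, 0, 0, 0, 0.03]
    - [0, 0, 0, 0, 0, 0.03]

```text
time_s: 6.98
tcp_pos: [0.6046, -0.0138, 0.0485]
eef_rot: [180.0, 0.4, -3.9]
contact_force: [0.9, -0.6, 0.3]
gripper_width: 0.0115
```

```bash
python3 -c "
from h import *
delta([.6056,-.0142,.048],-11.5)
"
```

```text
t 6.98 tcp [ 0.6046 -0.0138  0.0485] [179.98   0.38  -3.9 ] F [ 0.9 -0.6  0.3] M [-0.24 -0.06 -0.26] w 0.0115
d [ 0.001  -0.0004 -0.0005] [-0.0006 -0.0067 -0.1327] j [ 17.1  23.8 -20.2  -0.2 -46.4  69.1]
```

Call:
carry_out:
  plan:
    - [0, 0, 0, 0, -0.003, -0.07]
    - [0, 0, 0, 0, -0.003, -0.05]
    - [0, 0, 0, 0, 0, 0]

```text
time_s: 7.23
tcp_pos: [0.6045, -0.0137, 0.0485]
eef_rot: [-180.0, 0.0, -11.3]
contact_force: [0.4, 0.2, -0.4]
gripper_width: 0.0119
```

Call:
carry_out:
  plan:
    - [0, 0, 0.006, 0, 0, 0]
    - [0, 0, 0.008, 0, 0, 0]
    - [0, 0, 0.008, 0, 0, 0]
    - [0, 0, 0.008, 0, 0, 0]
    - [0, 0, 0.008, 0, 0, 0]

```text
time_s: 7.65
tcp_pos: [0.6033, -0.014, 0.0871]
eef_rot: [179.9, 0.3, -11.3]
contact_force: [0.5, 0.5, -0.7]
gripper_width: 0.0116
```

```bash
python3 -c "
from h import *
delta([.6056,-.0142,.048],-11.5)
im=r.capture('wrist')[:,:,::-1]; crop(im,130,60,450,260,2.5,'w5c')
im=r.capture('scene')[:,:,::-1]; crop(im,190,130,380,260,4,'s5c')
"
```

```text
t 7.65 tcp [ 0.6033 -0.014   0.0871] [179.94   0.27 -11.28] F [ 0.5  0.5 -0.7] M [-0.07  0.15 -0.01] w 0.0116
d [ 0.0023 -0.0002 -0.0391] [ 0.     -0.0048 -0.0039] j [ 17.2  21.1 -18.4  -0.1 -50.8  61.6]
```

View pics/s5c.png

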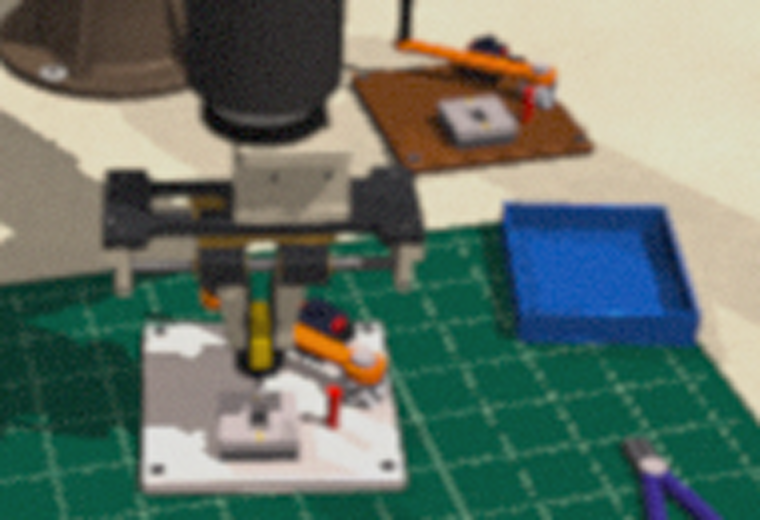

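Call:
carry_out:
  plan:
    - [0, 0, 0.03, 0, 0, 0]
    - [-0.0135, 0.0313, 0.02, 0, 0, 0]
    - [-0.0135, 0.0313, 0.01, 0, 0, 0]
    - [-0.0135, 0.0313, 0, 0, 0, 0]
    - [-0.0135, 0.0313, 0, 0, 0, 0]
    - [-0.0135, 0.0313, 0, 0, 0, 0]
    - [-0.0135, 0.0313, 0, 0, 0, 0]
    - [-0.0135, 0.0313, 0, 0, 0, 0]
    - [-0.0135, 0.0313, 0, 0, 0, 0]
    - [-0.0135, 0.0313, 0, 0, 0, 0]
    - [0, 0, 0, 0, 0, 0]

```text
time_s: 8.67
tcp_pos: [0.4738, 0.2767, 0.153]
eef_rot: [-179.8, 0.2, -11.6]
contact_force: [0.3, 0.2, -0.2]
gripper_width: 0.0118
```

```bash
python3 -c "
from h import *
delta([.477,.278,.040],-12)
im=r.capture('wrist')[:,:,::-1]; cv2.imwrite('pics/w6.png',im)
im=r.capture('scene')[:,:,::-1]; crop(im,190,130,380,260,4,'s6c')
"
```

```text
t 8.67 tcp [0.4738 0.2767 0.153 ] [-1.7976e+02  1.6000e-01 -1.1640e+01] F [ 0.3  0.2 -0.2] M [-0.15 -0.    0.05] w 0.0118
d [ 0.0032  0.0013 -0.113 ] [-0.0047 -0.0018 -0.0062] j [ 50.6  12.2 -21.2  -0.3 -56.5  28. ]
```

View pics/w6.png

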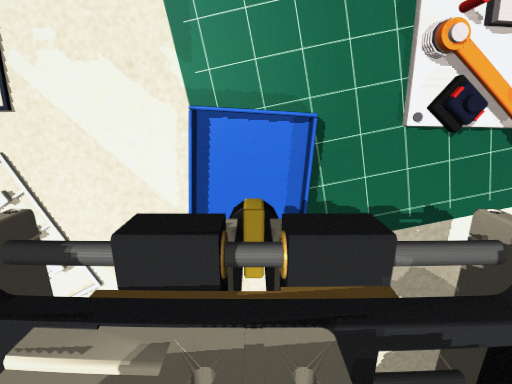

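View pics/s6c.png

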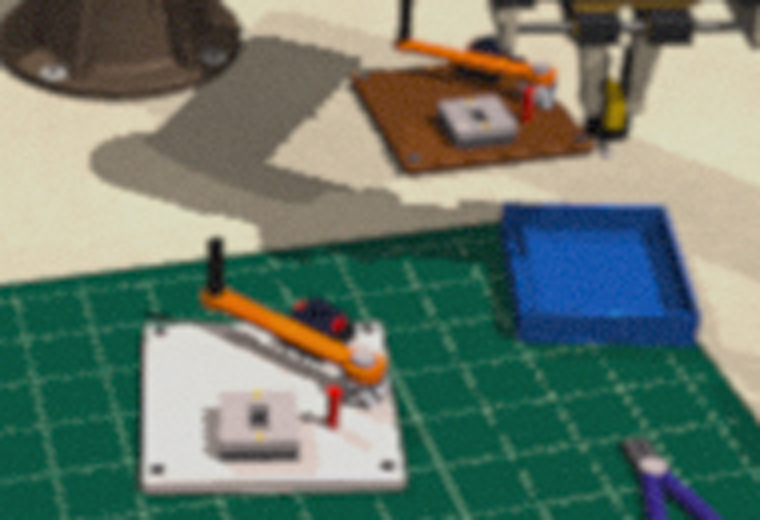

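```bash
python3 -c "
from h import *
C=cam('wrist',([.4738,.2767,.153],[-179.76,.16,-11.64]))
a=at_z(C,(190,108),.028);b=at_z(C,(316,117),.028);print(a,b)
d=(b-a)[:2];u=d/np.linalg.norm(d);print(np.linalg.norm(d)); n=np.array([u[1],-u[0]]);
for s in(1,-1): print((a+b)[:2]/2+s*n*.075, np.degrees(np.arctan2(*u[::-1])))
"
```

```text
[0.56354805 0.32447696 0.028     ] [0.52965348 0.20278847 0.028     ]
0.12632074874805038
[0.47435106 0.28375683] -105.56441128859436
[0.61885047 0.2435086 ] -105.56441128859436
```

Call:
carry_out:
  plan:
    - [0, 0.001, -0.03, -0.004, 0, 0]
    - [0, 0.001, -0.03, 0, 0, 0]
    - [0, 0.001, -0.025, 0, 0, 0]
    - [0, 0, -0.015, 0, 0, 0]
    - [0, 0, -0.008, 0, 0, 0]
    - [0, 0, 0, 0, 0, 0]

```text
time_s: 9.27
tcp_pos: [0.4765, 0.2724, 0.0431]
eef_rot: [-179.9, 0.0, -11.9]
contact_force: [0.2, 0.2, 0.7]
gripper_width: 0.0119
```

```bash
python3 -c "
from h import *
delta([.475,.279,.039],-12)
"
```

```text
t 9.27 tcp [0.4765 0.2724 0.0431] [-179.89    0.    -11.86] F [0.2 0.2 0.7] M [-0.2   0.19 -0.03] w 0.0119
d [-0.0015  0.0066 -0.0041] [-0.0018  0.0003 -0.0024] j [ 50.2  19.7 -28.2  -0.1 -42.   28. ]
```

Call:
carry_out:
  plan:
    - [-0.001, 0.006, -0.003, 0, 0, 0]
    - [0, 0, -0.002, 0, 0, 0]
    - [0, 0, 0, 0, 0, 0]

```text
time_s: 9.52
tcp_pos: [0.477, 0.2783, 0.0396]
eef_rot: [-179.8, -0.1, -12.0]
contact_force: [0.5, -0.2, 0.0]
gripper_width: 0.0118
```

Call:
carry_out:
  plan:
    - [0, 0, 0, 0, 0, 0]
    - [0, 0, 0, 0, 0, 0]
    - [0, 0, 0, 0, 0, 0]
    - [0, 0, 0, 0, 0, 0]
    - [0, 0, 0, 0, 0, 0]
    - [0, 0, 0, 0, 0, 0]
    - [0, 0, 0, 0, 0, 0]
    - [0, 0, 0, 0, 0, 0]
    - [0, 0, 0, 0, 0, 0]
    - [0, 0, 0, 0, 0, 0]
  fingers: -0.4

```text
time_s: 10.35
tcp_pos: [0.4787, 0.2802, 0.0434]
eef_rot: [-179.5, -0.3, -11.9]
contact_force: [-0.1, 0.4, -0.7]
gripper_width: 0.0612
```

```bash
python3 -c "
from h import *
delta([.475,.279,.039],-12)
im=r.capture('wrist')[:,:,::-1]; cv2.imwrite('pics/w7.png',im)
im=r.capture('scene')[:,:,::-1]; crop(im,250,100,380,240,4,'s7c')
"
```

```text
t 10.35 tcp [0.4787 0.2802 0.0434] [-179.49   -0.27  -11.91] F [-0.1  0.4 -0.7] M [-0.08  0.18  0.02] w 0.0612
d [-0.0037 -0.0012 -0.0044] [-0.0077  0.0065 -0.0015] j [ 50.6  19.9 -27.8   0.  -41.7  27.5]
```

View pics/s7c.png

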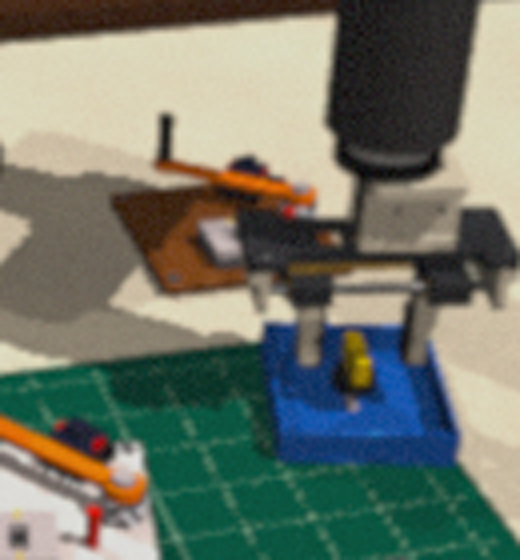

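Call:
carry_out:
  plan:
    - [0, 0, 0.02, 0, 0, 0]
    - [0, 0, 0.035, 0, 0, 0]
    - [0, 0, 0.035, 0, 0, 0]
    - [0, 0, 0.02, 0, 0, 0]
    - [0.01, -0.02, 0, 0, 0, -0.1]
    - [0, -0.035, 0, 0, 0, -0.12]
    - [0, -0.035, 0, 0, 0, -0.12]
    - [0, -0.035, 0, 0, 0, -0.12]
    - [0, 0, 0, 0, 0, -0.12]
  fingers: -1

```text
time_s: 11.2
tcp_pos: [0.4878, 0.1516, 0.1583]
eef_rot: [-179.5, -0.2, -46.0]
contact_force: [-0.8, 0.1, -1.6]
gripper_width: 0.0876
```

```bash
python3 -c "
from h import *
delta([.476,-.015,.14],-142)
im=r.capture('top')[:,:,::-1]; crop(im,130,125,300,235,4.5,'t8c')
im=r.capture('scene')[:,:,::-1]; crop(im,210,130,380,260,4,'s8c')
"
```

```text
t 11.2 tcp [0.4878 0.1516 0.1583] [-179.53   -0.21  -46.03] F [-0.8  0.1 -1.6] M [-0.02  0.31 -0.01] w 0.0876
d [-0.0118 -0.1666 -0.0183] [ 0.0048  0.0089 -1.675 ] j [ 39.4   8.1 -25.8   0.2 -55.6   4.4]
```

View pics/s8c.png

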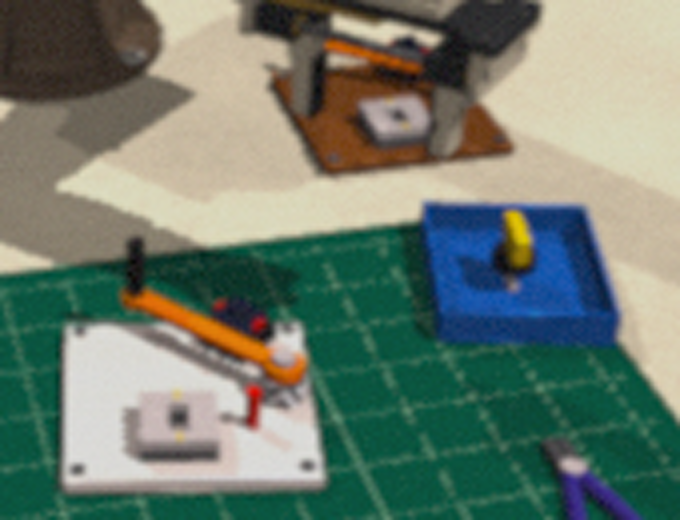

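View pics/t8c.png

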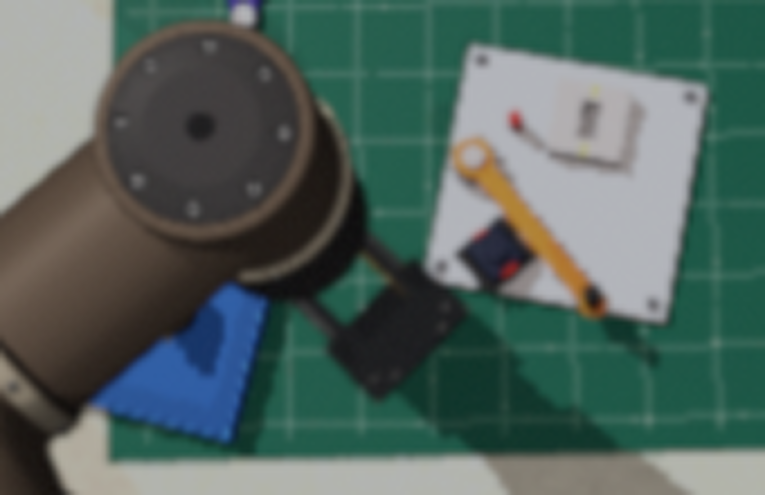

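Call:
carry_out:
  plan:
    - [-0.001, -0.014, 0, 0.001, 0.001, -0.12]
    - [-0.001, -0.014, 0, 0.001, 0.001, -0.12]
    - [-0.001, -0.014, 0, 0.001, 0.001, -0.12]
    - [-0.001, -0.014, 0, 0.001, 0.001, -0.12]
    - [-0.001, -0.014, 0, 0, 0.001, -0.12]
    - [-0.001, -0.014, 0, 0, 0.001, -0.12]
    - [-0.001, -0.014, 0, 0, 0, -0.12]
    - [-0.001, -0.014, 0, 0, 0, -0.12]
    - [-0.001, -0.014, 0, 0, 0, -0.12]
    - [-0.001, -0.014, 0, 0, 0, -0.12]
    - [-0.001, -0.014, 0, 0, 0, -0.12]
    - [-0.001, -0.014, 0, 0, 0, -0.12]

```text
time_s: 12.3
tcp_pos: [0.4809, -0.0077, 0.1581]
eef_rot: [-179.5, 0.1, -127.5]
contact_force: [-0.2, 1.0, -0.2]
gripper_width: 0.0876
```

```bash
python3 -c "
from h import *
delta([.476,-.015,.14],-142)
"
```

```text
t 12.3 tcp [ 0.4809 -0.0077  0.1581] [-1.7949e+02  1.1000e-01 -1.2752e+02] F [-0.2  1.  -0.2] M [ 0.02  0.06 -0.04] w 0.0876
d [-0.0049 -0.0073 -0.0181] [ 0.0048  0.0077 -0.2527] j [ 22.9   5.2 -29.3   0.5 -55.1 -60.7]
```

Call:
carry_out:
  plan:
    - [-0.003, -0.004, 0, 0.003, 0.005, -0.12]
    - [-0.002, -0.003, 0, 0.002, 0.003, -0.12]
    - [0, 0, 0, 0, 0, 0]
    - [0, 0, 0, 0, 0, 0]

```text
time_s: 12.63
tcp_pos: [0.4769, -0.0141, 0.1577]
eef_rot: [180.0, -0.0, -141.0]
contact_force: [-0.2, 0.8, 0.4]
gripper_width: 0.0877
```

```bash
python3 -c "
from h import *
delta([.476,-.015,.14],-142)
im=r.capture('wrist')[:,:,::-1]; cv2.imwrite('pics/w9.png',im)
print(repr(r.get_state()['tcp_pos']))
"
```

```text
t 12.63 tcp [ 0.4769 -0.0141  0.1577] [ 1.7995e+02 -3.0000e-02 -1.4096e+02] F [-0.2  0.8  0.4] M [-0.01  0.02  0.05] w 0.0877
d [-0.0009 -0.0009 -0.0177] [-0.0003 -0.001  -0.0182] j [ 22.    5.2 -29.2  -0.  -55.6 -72.9]
array([ 0.47688055, -0.01395904,  0.1576821 ])
```

View pics/w9.png

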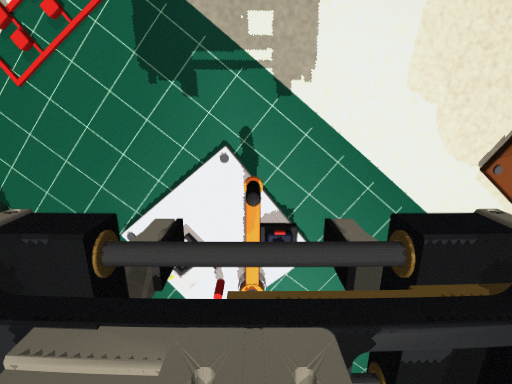

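```bash
python3 -c "
from h import *
im=cv2.imread('pics/w9.png'); crop(im,225,165,285,225,10,'w9c')
C=cam('wrist',([.4769,-.0141,.1577],[179.95,-.03,-140.96]))
for y in (194,197,200): print(at_z(C,(254.5,y),.085))
print(proj(C,[[.476,-.015,.085],[.476,-.015,.040]]))
"
```

```text
[ 0.47310791 -0.01477649  0.085     ]
[ 0.47523632 -0.01304418  0.085     ]
[ 0.4773776  -0.01130138  0.085     ]
[[252.22634234 196.30226521]
 [252.37137567 184.07018133]]
```

View pics/w9c.png

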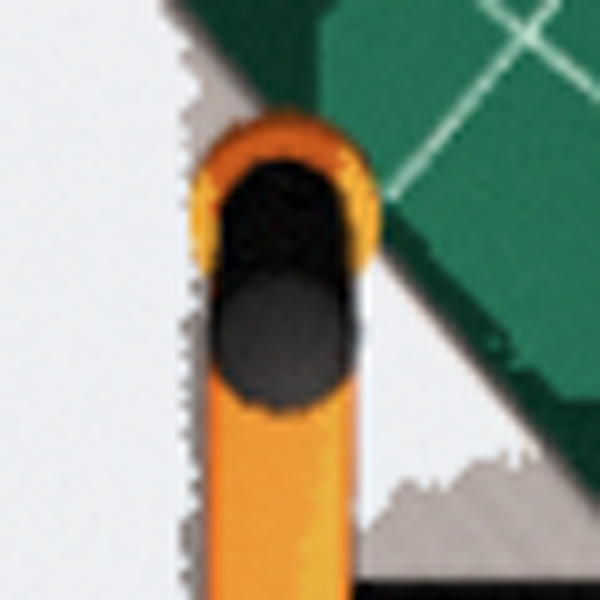

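Call:
carry_out:
  plan:
    - [0, 0.0005, -0.03, 0, 0, 0]
    - [0, 0.0005, -0.03, 0, 0, 0]
    - [0, 0, -0.025, 0, 0, 0]
    - [0, 0, -0.012, 0, 0, 0]
    - [0, 0, -0.005, 0, 0, 0]
    - [0, 0, 0, 0, 0, 0]

```text
time_s: 13.18
tcp_pos: [0.4805, -0.0086, 0.0539]
eef_rot: [-179.8, 0.3, -138.8]
contact_force: [-0.5, -1.1, -0.1]
gripper_width: 0.0879
```

```bash
python3 -c "
from h import *
delta([.4765,-.013,.050],-142)
"
```

```text
t 13.18 tcp [ 0.4805 -0.0086  0.0539] [-179.83    0.33 -138.84] F [-0.5 -1.1 -0.1] M [-0.04  0.04 -0.04] w 0.0879
d [-0.004  -0.0044 -0.0039] [-0.0015  0.0063 -0.0552] j [ 22.5  13.2 -36.4   0.1 -40.1 -71.4]
```

Call:
carry_out:
  plan:
    - [-0.004, -0.0044, -0.003, 0, 0.006, -0.055]
    - [0, 0, -0.001, 0, 0, 0]
    - [0, 0, 0, 0, 0, 0]

```text
time_s: 13.43
tcp_pos: [0.4782, -0.0117, 0.0512]
eef_rot: [-180.0, 0.1, -141.5]
contact_force: [0.6, 0.5, -0.8]
gripper_width: 0.0879
```

Call:
carry_out:
  plan:
    - [0, 0, 0, 0, 0, 0]
    - [0, 0, 0, 0, 0, 0]
    - [0, 0, 0, 0, 0, 0]
    - [0, 0, 0, 0, 0, 0]
    - [0, 0, 0, 0, 0, 0]
    - [0, 0, 0, 0, 0, 0]
    - [0, 0, 0, 0, 0, 0]
    - [0, 0, 0, 0, 0, 0]
    - [0, 0, 0, 0, 0, 0]
    - [0, 0, 0, 0, 0, 0]
    - [0, 0, 0, 0, 0, 0]
    - [0, 0, 0, 0, 0, 0]
  fingers: 1
  force: 40

```text
time_s: 14.43
tcp_pos: [0.481, -0.0105, 0.0545]
eef_rot: [-179.8, 0.5, -141.0]
contact_force: [4.0, -7.6, -1.8]
gripper_width: 0.0133
```

Call:
carry_out:
  plan:
    - [0, 0, 0, 0, 0, 0]
    - [0, 0, 0, 0, 0, 0]
    - [0, 0, 0, 0, 0, 0]
    - [0, 0, 0, 0, 0, 0]

```text
time_s: 14.77
tcp_pos: [0.4813, -0.011, 0.0544]
eef_rot: [-179.8, 0.5, -141.0]
contact_force: [-0.4, -0.3, -0.2]
gripper_width: 0.0131
```

```bash
python3 -c "
from h import *
delta([.4765,-.013,.050],-142)
im=r.capture('scene')[:,:,::-1]; crop(im,190,130,360,260,4,'s10c')
"
```

```text
t 14.77 tcp [ 0.4813 -0.011   0.0544] [-179.8     0.47 -141.02] F [-0.4 -0.3 -0.2] M [-0.27 -0.09 -0.06] w 0.0131
d [-0.0048 -0.002  -0.0044] [-0.0024  0.0085 -0.0171] j [ 22.2  13.1 -36.4   0.1 -40.  -73.3]
```

View pics/s10c.png

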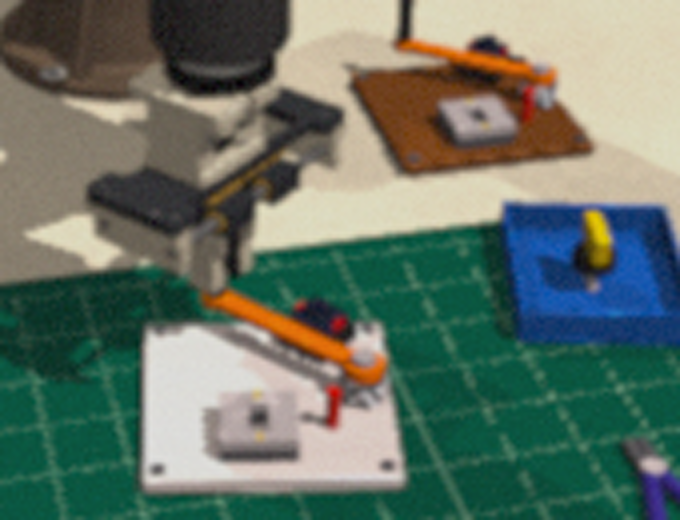

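```bash
cat >> h.py <<'E'
def arc(n,step,piv=(.5785,.0665)):
    s=r.get_state(); v=s['tcp_pos'][:2]-np.array(piv); R=np.hypot(*v); a=np.arctan2(v[1],v[0]); print('R',R,'ang',np.degrees(a))
    for i in range(n): print((R*np.array([np.cos(a+step)-np.cos(a),np.sin(a+step)-np.sin(a)])).round(4)); a+=step
E
python3 -c "
from h import *
arc(9,.07)"
```

```text
R 0.12429822014029869 ang -141.43734344436652
[ 0.0057 -0.0066]
[ 0.0061 -0.0062]
[ 0.0065 -0.0058]
[ 0.0069 -0.0053]
[ 0.0073 -0.0048]
[ 0.0076 -0.0043]
[ 0.0079 -0.0037]
[ 0.0081 -0.0032]
[ 0.0083 -0.0026]
```

Call:
carry_out:
  plan:
    - [0.0057, -0.0066, 0, 0, 0, 0.07]
    - [0.0061, -0.0062, 0, 0, 0, 0.07]
    - [0.0065, -0.0058, 0, 0, 0, 0.07]
    - [0.0069, -0.0053, 0, 0, 0, 0.07]
    - [0.0073, -0.0048, 0, 0, 0, 0.07]

```text
time_s: 15.23
tcp_pos: [0.5119, -0.0388, 0.0544]
eef_rot: [180.0, 0.5, -120.3]
contact_force: [-1.3, 1.5, 2.2]
gripper_width: 0.0128
```

```bash
python3 -c "
from h import *
delta([.4765,-.013,.050],-118)
arc(8,.07)"
```

```text
t 15.23 tcp [ 0.5119 -0.0388  0.0544] [ 179.99    0.47 -120.27] F [-1.3  1.5  2.2] M [ 0.49  0.48 -0.2 ] w 0.0128
d [-0.0354  0.0258 -0.0044] [-0.0072  0.0039  0.0395] j [ 17.3  15.9 -31.9  -0.5 -41.8 -47.2]
R 0.12460402474084979 ang -122.28404894686925
[ 0.0075 -0.0044]
[ 0.0078 -0.0039]
[ 0.0081 -0.0033]
[ 0.0083 -0.0027]
[ 0.0085 -0.0021]
[ 0.0086 -0.0015]
[ 0.0087 -0.0009]
[ 0.0087 -0.0003]
```

Call:
carry_out:
  plan:
    - [0.0075, -0.0044, 0, 0, 0, 0.07]
    - [0.0078, -0.0039, 0, 0, 0, 0.07]
    - [0.0081, -0.0033, 0, 0, 0, 0.07]
    - [0.0083, -0.0027, 0, 0, 0, 0.07]
    - [0.0085, -0.0021, 0, 0, 0, 0.07]
    - [0.0086, -0.0015, 0, 0, 0, 0.07]
    - [0.0087, -0.0009, 0, 0, 0, 0.07]
    - [0.0087, -0.0003, 0, 0, 0, 0.07]

```text
time_s: 15.9
tcp_pos: [0.5778, -0.0587, 0.0544]
eef_rot: [179.7, 0.6, -86.9]
contact_force: [-2.4, 1.0, 2.6]
gripper_width: 0.0132
```

```bash
python3 -c "
from h import *
delta([.4765,-.013,.050],-67.5)
arc(8,.07)"
```

```text
t 15.9 tcp [ 0.5778 -0.0587  0.0544] [179.69   0.57 -86.91] F [-2.4  1.   2.6] M [ 0.3   0.5  -0.39] w 0.0132
d [-0.1013  0.0457 -0.0044] [-0.0086 -0.0075  0.3388] j [ 13.1  21.6 -22.7  -0.9 -45.9  -9.4]
R 0.12516727979457884 ang -90.31229195943891
[0.0088 0.0003]
[0.0087 0.0009]
[0.0086 0.0015]
[0.0085 0.0021]
[0.0083 0.0027]
[0.0081 0.0032]
[0.0079 0.0038]
[0.0076 0.0043]
```

Call:
carry_out:
  plan:
    - [0.0088, 0.0003, 0, -0.002, -0.002, 0.07]
    - [0.0087, 0.0009, 0, -0.002, -0.002, 0.07]
    - [0.0086, 0.0015, 0, 0, 0, 0.07]
    - [0.0085, 0.0021, 0, 0, 0, 0.07]
    - [0.0075, 0.0025, 0, 0, 0, 0.06]

```text
time_s: 16.32
tcp_pos: [0.6199, -0.052, 0.0544]
eef_rot: [179.7, 0.4, -66.7]
contact_force: [-1.4, -1.3, 2.3]
gripper_width: 0.0132
```

```bash
python3 -c "
from h import *
delta([.4765,-.013,.050],-67.5)
arc(5,.03)"
```

```text
t 16.32 tcp [ 0.6199 -0.052   0.0544] [179.7    0.4  -66.72] F [-1.4 -1.3  2.3] M [-0.48  0.45 -0.43] w 0.0132
d [-0.1434  0.039  -0.0044] [-0.0044 -0.0075 -0.0136] j [ 12.9  24.8 -17.4  -0.5 -48.2  10.6]
R 0.12553130280854832 ang -70.73384230840358
[0.0035 0.0013]
[0.0035 0.0014]
[0.0035 0.0015]
[0.0034 0.0016]
[0.0034 0.0017]
```

Call:
carry_out:
  plan:
    - [0.0035, 0.0013, 0, 0, 0, 0]
    - [0.0035, 0.0014, 0, 0, 0, 0]
    - [0.003, 0.0012, 0, 0, 0, 0]

```text
time_s: 16.57
tcp_pos: [0.6285, -0.0487, 0.0543]
eef_rot: [179.4, 0.4, -66.8]
contact_force: [-4.7, -2.8, 5.2]
gripper_width: 0.0134
```

```bash
python3 -c "
from h import *
delta([.4765,-.013,.050],-67.5)
arc(2,.03)"
```

```text
t 16.57 tcp [ 0.6285 -0.0487  0.0543] [179.43   0.44 -66.82] F [-4.7 -2.8  5.2] M [-0.85  1.88  0.08] w 0.0134
d [-0.152   0.0357 -0.0043] [-0.0032 -0.0122 -0.0119] j [ 13.1  25.6 -16.   -0.4 -49.   10.4]
R 0.12558373029090206 ang -66.53217598532186
[0.0034 0.0016]
[0.0034 0.0017]
```

Call:
carry_out:
  plan:
    - [0.003, 0.0014, 0, 0, 0, 0]
    - [0.003, 0.0014, 0, 0, 0, 0]
    - [0.003, 0.0014, 0, 0, 0, 0]

```text
time_s: 16.82
tcp_pos: [0.6294, -0.0483, 0.0543]
eef_rot: [178.5, 0.5, -67.3]
contact_force: [-9.9, -5.8, 9.8]
gripper_width: 0.0132
```

```bash
python3 -c "
from h import *
delta([.4765,-.013,.050],-67.5)
arc(2,.03)
im=r.capture('scene')[:,:,::-1]; crop(im,190,130,380,260,4,'s11c')
im=r.capture('top')[:,:,::-1]; crop(im,130,125,300,235,4.5,'t11c')
im=r.capture('wrist')[:,:,::-1]; cv2.imwrite('pics/w11.png',im)
"
```

```text
t 16.82 tcp [ 0.6294 -0.0483  0.0543] [178.5    0.52 -67.26] F [-9.9 -5.8  9.8] M [-1.74  3.31  0.24] w 0.0132
d [-0.1529  0.0353 -0.0043] [ 0.0017 -0.0276 -0.0043] j [ 13.1  26.1 -15.2  -0.3 -50.3   9.8]
R 0.12557149330547407 ang -66.0744162752513
[0.0034 0.0016]
[0.0034 0.0017]
```

View pics/s11c.png

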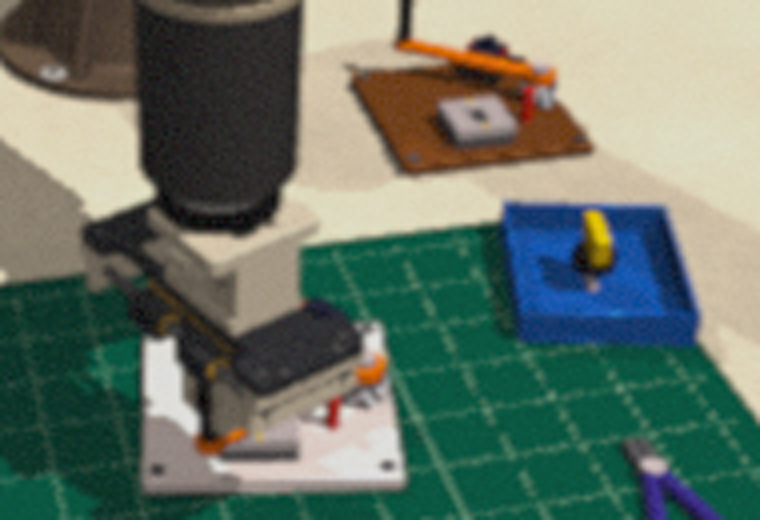

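View pics/t11c.png

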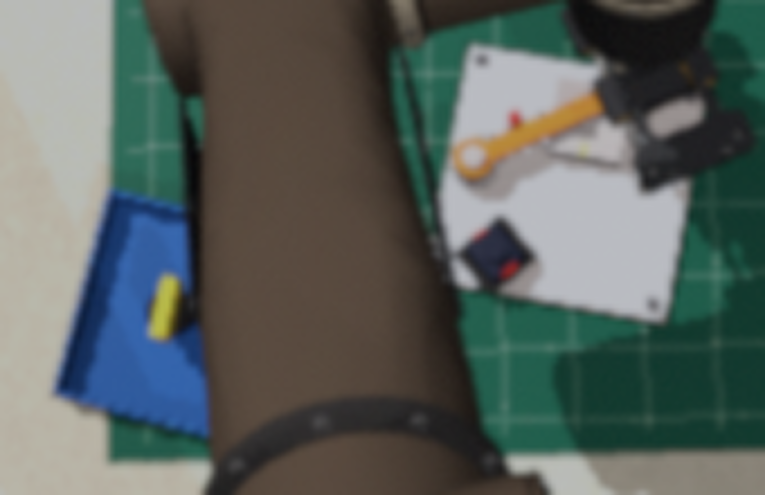

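View pics/w11.png

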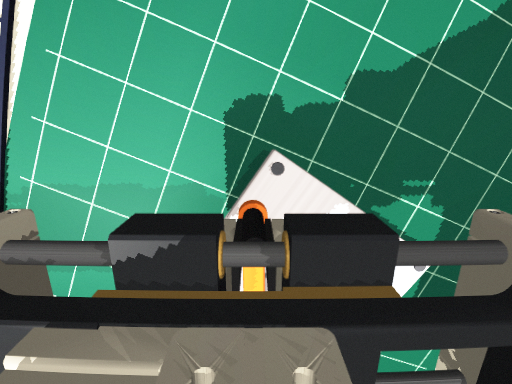

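Call:
carry_out:
  plan:
    - [0.002, 0.0009, 0, 0, 0, 0]

```text
time_s: 17.05
tcp_pos: [0.629, -0.0485, 0.0544]
eef_rot: [178.3, 0.5, -67.4]
contact_force: [-4.6, -2.7, 5.0]
gripper_width: 0.013
```

```bash
python3 -c "
from h import *
for i in range(8):
    im=r.capture('top')
    delta([.4765,-.013,.050],-67.5)
arc(1,.03)
im=r.capture('scene')[:,:,::-1]; crop(im,190,130,380,260,4,'s12c')
crop(r.capture('top')[:,:,::-1],130,125,300,235,4.5,'t12c')
"
```

```text
t 17.1 tcp [ 0.6292 -0.0484  0.0543] [178.3    0.54 -67.43] F [-8.2 -4.2  6.2] M [-1.15  2.24  0.19] w 0.013
d [-0.1527  0.0354 -0.0043] [ 0.0026 -0.0311 -0.0014] j [ 13.1  26.2 -15.   -0.3 -50.5   9.7]
t 17.15 tcp [ 0.6292 -0.0483  0.0543] [178.3    0.54 -67.42] F [-8.1 -4.5  7. ] M [-1.16  2.18  0.21] w 0.013
d [-0.1527  0.0353 -0.0043] [ 0.0026 -0.031  -0.0016] j [ 13.1  26.2 -15.1  -0.3 -50.5   9.7]
t 17.2 tcp [ 0.6292 -0.0483  0.0543] [178.31   0.54 -67.41] F [-7.2 -3.8  6.9] M [-1.15  2.24  0.16] w 0.013
d [-0.1527  0.0353 -0.0043] [ 0.0026 -0.0309 -0.0016] j [ 13.1  26.2 -15.1  -0.3 -50.5   9.7]
t 17.25 tcp [ 0.6292 -0.0484  0.0543] [178.31   0.54 -67.42] F [-7.9 -4.8  5.3] M [-1.16  2.24  0.16] w 0.013
d [-0.1527  0.0354 -0.0043] [ 0.0026 -0.0309 -0.0016] j [ 13.1  26.2 -15.1  -0.3 -50.5   9.7]
t 17.3 tcp [ 0.6292 -0.0484  0.0543] [178.31   0.54 -67.41] F [-8.  -4.1  6.1] M [-1.19  2.16  0.18] w 0.0135
d [-0.1527  0.0354 -0.0043] [ 0.0026 -0.0309 -0.0016] j [ 13.1  26.2 -15.1  -0.3 -50.5   9.7]
t 17.35 tcp [ 0.6292 -0.0484  0.0543] [178.31   0.54 -67.41] F [-6.9 -4.7  6.7] M [-1.13  2.21  0.2 ] w 0.0133
d [-0.1527  0.0354 -0.0043] [ 0.0026 -0.0309 -0.0016] j [ 13.1  26.2 -15.1  -0.3 -50.5   9.7]
t 17.4 tcp [ 0.6292 -0.0484  0.0543] [178.31   0.54 -67.41] F [-8.8 -3.8  6.3] M [-1.21  2.21  0.19] w 0.0132
d [-0.1527  0.0354 -0.0043] [ 0.0026 -0.0309 -0.0016] j [ 13.1  26.2 -15.1  -0.3 -50.5   9.7]
t 17.45 tcp [ 0.6292 -0.0484  0.0543] [178.31   0.54 -67.42] F [-7.4 -4.7  7.9] M [-1.12  2.13  0.1 ] w 0.013
d [-0.1527  0.0354 -0.0043] [ 0.0026 -0.0309 -0.0016] j [ 13.1  26.2 -15.1  -0.3 -50.5   9.7]
R 0.12555874294816408 ang -66.18840203605001
[0.0034 0.0016]
```

View pics/t12c.png

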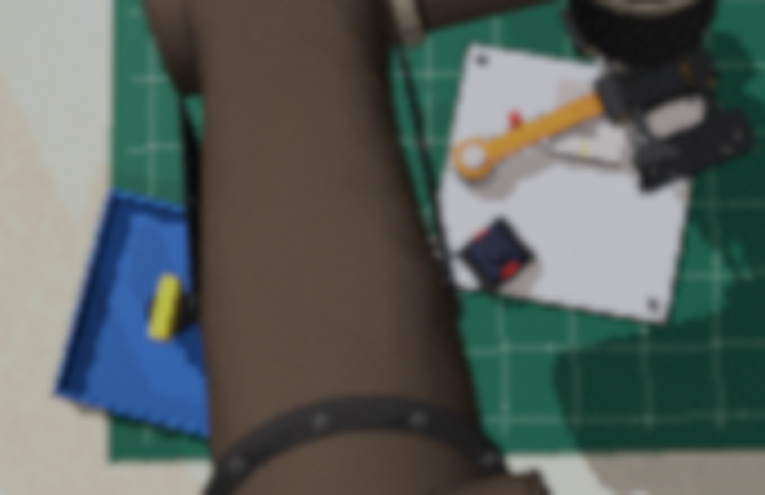

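```bash
python3 -c "
from plant import r
print(r.close_job())"
```

```text
the job is handed in; nothing more can be done
None
```

The job is handed in at about 17.5 s: the knob is in the blue tray and the gripper is holding the orange arm against its red pillar.

- **Knob:** I turned it anticlockwise to the stop, felt as about 0.26 N m on the wrist. I eased it back about 0.13 rad into line with the slot, lifted it straight out and released it near the tray's centre. It stands upright there, and it looked unchanged in the last pictures.
- **Arm:** I gripped the black peg at 40 N and swung it about 1.31 rad. There it stopped moving under further push, and the top picture shows it touching the pillar.
- **Hold:** Over the last 0.4 s the pose did not drift. The push was about 9 N against the spring's 5.3 N, with the fingers 13 mm apart around the peg.
- **Bystanders:** I never came near the kit frame, paint jar or nippers. The nippers look unmoved in the later views. I did not check the frame or the jar at the end.

**Checks that disagreed:**
- The knob started about 1.83 rad clockwise of the slot line, outside the stated 0.75 to 1.25 rad. It still turned freely and stopped where expected.
- The top and wrist cameras disagreed by 2 to 4 mm on positions.
- The hand tilted about 1.7° while pushing at the stop.

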